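# Shorten a telescopic stand leg and lock its spring button

### The arm

A 7-joint arm with a two-finger parallel gripper is mounted at the origin on a cart in front of the work surface, level with it; the furniture and walls round the work are solid. World frame = base frame: x ahead of the robot, y to its left, z up, the work surface at z = 0. Lengths are in mm, angles in degrees, forces in N, time in s.
With the tool pointing down it reaches from about 350 to 900 mm from the base axis. Payload 8.1 kg.
Tool frame: the origin (TCP) lies on the centre line of the jaws, within the pads' length; the fingertips stand 25 mm ahead of it and the grasp point (between the pads) lies 6 mm ahead of it; z points along the fingers, y is the direction in which the jaws open and shut (so a half turn about z gives the same grasp; the last joint's range is limited). The gripper opens to 85 mm and grips with 20 to 120 N. Pads are 22 mm wide; open, the fingers measure 114 mm over their backs; the gripper's body (76 mm by 85 mm) begins 54 mm behind the grasp point. The pads swing forward as they close: fully open they stand 13 mm farther back than shut.
Start: joints at [-73.144, 24.895, 1.432, 90.138, -0.665, 64.973, -4.303], TCP at [241.57, 576.441, 256.323] pointing down, gripper open.
Joint ranges: [-149.89, 149.89], [-25.12, 119.58], [-72.63, 75.52], [4.76, 147.25], [-75.54, 255.54], [6.69, 114.76], [-157.13, 157.13]. Speed limits (degrees/s): [127.2, 127.2, 172.46, 172.46, 180, 180, 180].

### API

Orientations are given as a 3x3 rotation matrix whose columns are the frame's x, y, z axes.
In Python, from workcell import telemetry, eyes, bot gives the robot as it stands. The module is installed in compiled form; this text tells all that it offers.
- The arm moves only by the tool apply_moves, never from a script. Its argument "series" is a list of rows, each a list of 7 numbers: the shift along the world's x, y, z in cm, then the turn, a rotation vector about the world's x, y, z in rad, then the opening, from 0 (shut) to 1 (fully open). In form: [[dx, dy, dz, ax, ay, az, grip], ...]. A call has 1 to 10 rows; each row shifts and turns the commanded pose from where the row before left it; what a row does not reach is not made up. A row lasts 1/8 s, in which the tool goes at most 62.5 mm and 10.7 degrees, less where a joint would pass 70% of its speed; a pose out of reach is approached as far as the arm can. A call with a gripper value outside its range is refused whole. The fingers move at their own pace and stop on an object; "force" is the grip in N (left out, the last holds). Time passes only in rows, so rows that do not move let the fingers close. It gives the time, the measured TCP pose, the force and the opening at its end, in the units of the state.
- telemetry.get_obs(): the state, without advancing time (a new reading comes with each control period).
- eyes.read_camera(name): name is "scene" or "top" or "wrist"; returns the picture (384x512x3 uint8, red, green, blue); there is no depth.
- eyes.calibration(name): a dict with "mtx" (3x3 intrinsics, pixels), "view" (4x4, takes a point from world to camera coordinates). Camera axes: x right, y up, looking along -z (the intrinsics and any distortion apply to the point x, -y, -z); pixel columns grow to the right and rows downward; lengths in mm; the calibration is good to about 2 mm. A picture is of the moment at which its call begins: read the wrist's pose just before it. calibration takes no time and is no camera call; for the wrist camera it gives the pose at the moment of the call.
- bot.close_job(): hands the job in, once; it reports no verdict.
The state is a dict: "t": time; "qpos": joint angles; "qd": joint speeds; "effort": joint torques, N m; "position": TCP position; "tool_rot": TCP orientation; "ft_force": force on the tool from outside, world axes, zero at the start; "wrist_torque": the same for the moment, N m; "gripper_width": finger opening in mm.
Only numpy, scipy, OpenCV 4.12 (cv2) and the standard library are available. Lean on these libraries where they do the work, as an engineer would, in place of code of your own. Each camera call takes 0.05 s, during which the arm holds its last target. There are 200 camera calls.

### The job

The telescopic stand leg clamped on the bench has to be shortened and locked: press the orange spring button on the inner tube down flush so that it slips under the mouth of the blue outer tube, then push the inner tube on in by its foot until the button pops up through the hole in the blue tube. Never push with more than 30 N, leave the loose tape measure, bearing and spark plug where they are, and let go at the end.

Things in the scene. Friction and masses are not known exactly. Their poses are not given: they have to be found in the camera images.
- leg: Telescopic leg in a fixed clamp: two aluminium blocks (from 102 mm to -y of the origin, 77 mm high) on a plywood board. Origin on the bench under the nominal mouth of the blue outer tube; z up. Tubes lie along y, axis 45 mm up: the blue tube runs 225 mm from its mouth to -y; the aluminium inner tube (30 mm square, top face 60 mm up) sticks out to +y and slides in towards -y.
- nominal_mouth (a point): Top edge of the nominal mouth of the blue tube, 65.5 mm above the bench; axes as leg. Blue tube: 41 mm square, wall 3 mm, underside of its top wall 62.5 mm up. It was clamped just as it lay: the real mouth and hole sit together up to 24 mm to +y or -y of nominal. No pose shows this; feel or see it.
- nominal_hole (a point): Nominal centre of the round hole, 19.5 mm wide, in the top wall of the blue tube, 55 mm in (-y) from its mouth; really up to 24 mm off along y, together with the mouth. Axes as leg.
- button_top (a point): Centre of the top of the orange button, 16 mm wide, square rim, on the inner tube. Free: 69 mm up, 9 mm above the inner tube. Spring 3 N at first, 7.5 N flush (9 mm down), then a hard stop. Passes under the mouth if pressed 6.5 mm or more; once partly under the blue wall it is kept down by it. Popped through the hole it stands 3.5 mm above the blue tube. Axes as leg.
- foot (a point): Centre of the outer (+y) face of the leg's foot, an upright black rubber-faced plate across the +y end of the inner tube: 60 mm wide, 18 to 84 mm above the bench, 14 mm thick; this point 51 mm up, 89 mm to +y of the button's axis. Push here towards -y of leg to slide the inner tube in. Axes as leg.
- inner_tube (a joint): How far the inner tube is pushed in, m: 0 where the button's axis is 70 mm outside the nominal mouth, growing as it goes in (0.125 where the button is under the nominal hole); stop at 0.165. It stays where it is left; about 2 N of friction, 3 to 4 N while the button rubs under the blue wall.
- button (a joint): How far the button is pressed down, m: 0 free, 0.009 flush with the inner tube.
- tape_measure: Loose bystander: yellow tape measure standing on the bench, 78 mm long, 37 mm wide, 62 mm high; origin under its centre.
- bearing: Loose bystander: steel ball bearing lying flat, 52 mm wide, 15 mm high; origin under its centre.
- plug: Loose bystander: spark plug lying on the bench, 75 mm long, 23 mm high; origin under its centre.

How it is judged (in metres and radians):
On the way:
1. the fingers press the button down until it is low enough to pass under the mouth, while it is still outside the blue tube (value of joint button above 0.0062 m and contact force between the fingers and leg above 1 N and y of button_top in the frame of leg above -0.018 m), for 0.1 s.
At the end, for the whole second after the job is handed in: The button stands in the hole of the blue tube: it is at least 23 mm to -y of the leg's origin and up to within 2.5 mm of its free height above the inner tube; the inner tube is at rest and the robot does not touch the leg (y of button_top in the frame of leg below -0.023 m and value of joint button below 0.0025 m and velocity of joint inner_tube between -0.005 and 0.005 m/s and contact force between each of the arm, the fingers and leg below 0.5 N).
It fails at once if the robot pushes on the leg with more than 30 N (contact force between any of the fingers, the arm and leg above 30 N).
It fails at once if a loose bystander is moved more than 20 mm (distance of any of tape_measure, bearing, plug from where it was at the start of the episode above 0.02 m).
It also fails if it takes over 48 s, if anything falls off the work surface, if the arm or the gripper's body presses on something with over 40 N, if the wrist force passes 120 N, or if a joint passes its speed limit or range.

## Working session

There is one attempt and no reset: what is moved stays moved. The work goes in short steps, Python scripts to look and compute and a tool call to move; the robot and the scene stay as the last step left them, time stands still between calls to the robot, and variables do not carry over. Pictures are saved under pics/ and viewed, about 8 in all and at most 12, crops included, and the job is handed in when it is done.

Besides the shell and the picture viewer there is one more tool, called as a command line: name --pt "numbers of a row" for each row, then --argument value for the rest. apply_moves: Moves the arm, as the interface text tells. Its arguments: {"type":"object","properties":{"series":{"type":"array","items":{"type":"array","items":{"type":"number"}}},"force":{"type":"number"}},"required":["series"]}

```bash
mkdir -p pics
cat > h.py <<'E'
import numpy as np, cv2
from workcell import telemetry, eyes, bot
def grab(n,fn):
    c=eyes.calibration(n); im=eyes.read_camera(n); cv2.imwrite('pics/'+fn,im[:,:,::-1]); return im,c
def proj(c,P):
    P=np.atleast_2d(P); q=(c['view']@np.c_[P,np.ones(len(P))].T)[:3]; q=np.array([q[0],-q[1],-q[2]]); p=np.array(c['mtx'])@q; return (p[:2]/p[2]).T
def ray(c,uv,z):
    V=np.array(c['view']); R=V[:3,:3]; o=-R.T@V[:3,3]
    d=np.linalg.inv(c['mtx'])@np.array([uv[0],uv[1],1.]); d=R.T@np.array([d[0],-d[1],-d[2]])
    return o+d*(z-o[2])/d[2]
E
python3 - <<'E'
from h import *
s=telemetry.get_obs(); print({k:np.round(v,3).tolist() for k,v in s.items()})
for n in ['scene','top']:
    im,c=grab(n,n+'0.png'); print(n,c.keys(),np.round(c['mtx'],1).tolist(),np.round(c['view'],3).tolist())
a=cv2.imread('pics/scene0.png');b=cv2.imread('pics/top0.png')
E
```

```text
{'t': 0.0, 'qpos': [-73.143, 24.938, 1.431, 90.189, -0.665, 64.974, -4.305], 'qd': [0.007, -0.039, -0.046, 0.047, -0.076, -0.031, -0.073], 'effort': [-0.001, -67.047, 1.024, -31.621, 0.015, 0.012, -0.0], 'position': [241.412, 575.982, 255.504], 'tool_rot': [[-0.922, 0.387, -0.0], [0.387, 0.922, -0.002], [-0.0, -0.002, -1.0]], 'ft_force': [-0.285, 0.109, -0.487], 'wrist_torque': [-0.02, 0.035, 0.031], 'gripper_width': 85.746}
scene dict_keys(['mtx', 'view']) [[352.3, 0.0, 257.6], [0.0, 352.3, 193.2], [0.0, 0.0, 1.0]] [[0.814, -0.58, -0.01, -481.388], [0.365, 0.498, 0.787, -307.19], [-0.452, -0.644, 0.617, -820.355], [0.0, 0.0, 0.0, 1.0]]
top dict_keys(['mtx', 'view']) [[471.0, 0.0, 259.4], [0.0, 471.0, 194.2], [0.0, 0.0, 1.0]] [[-0.01, -1.0, 0.005, 50.137], [0.998, -0.01, 0.06, -614.286], [-0.06, 0.005, 0.998, -1369.319], [0.0, 0.0, 0.0, 1.0]]
```

View pics/top0.png

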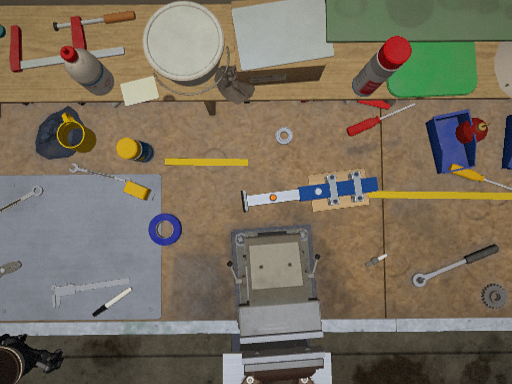

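View pics/scene0.png

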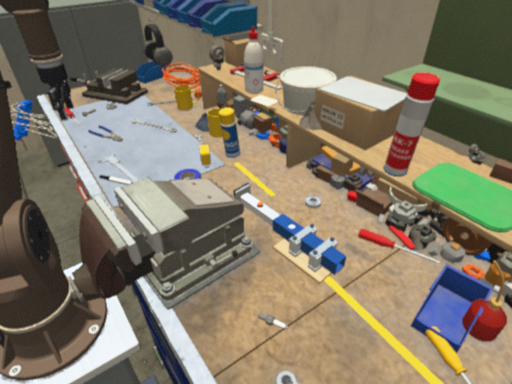

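The top view shows the leg: foot at about (244,200), orange button (273,198), blue mouth near (299,193), hole (318,191), and a vise just below it in the picture. The scene view shows the same, with the leg free above.

```bash
cat > m.py <<'E'
from h import *
def blob(m):
    n,l,s,ce=cv2.connectedComponentsWithStats(m.astype(np.uint8)); i=1+np.argmax(s[1:,4]); return ce[i],s[i],l==i
im,c=grab('top','top1.png')
hsv=cv2.cvtColor(im,cv2.COLOR_RGB2HSV).astype(int); H,S,V=hsv[...,0],hsv[...,1],hsv[...,2]
roi=np.zeros(H.shape,bool); roi[165:222,232:385]=1
o,so,_=blob(roi&(H<15)&(S>180)&(V>150)); print('orange',o,so)
b,sb,mb=blob(roi&(H>100)&(H<125)&(S>130)); print('blue',b,sb)
w=ray(c,o,69); print('button world',w.round(1))
ys,xs=np.nonzero(mb); 
big=cv2.resize(im[160:230,230:385],None,fx=5,fy=5,interpolation=cv2.INTER_CUBIC); cv2.imwrite('pics/crop1.png',big[:,:,::-1])
E
python3 m.py
```

```text
orange [273.5  196.25] [271 195   5   5   8]
blue [313.68783069 191.82804233] [298 183  33  18 378]
button world [605.5   4.1  69. ]
```

View pics/crop1.png

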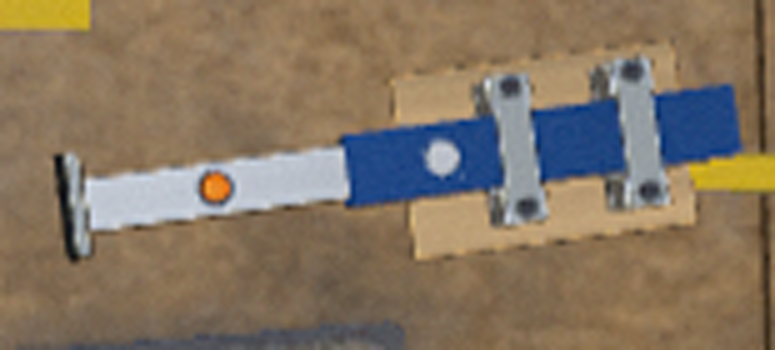

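```bash
cat > g.py <<'E'
from h import *
c=eyes.calibration('top')
f=lambda x,y,z: ray(c,(230+x/5-.4,160+y/5-.4),z)
B=f(216,187,68.5);Hh=f(442,157,64.5);M=f(348,171,65.5);E=f(738,120,65.5)
F1=f(57,155,84);F2=f(75,258,84)
for n,p in zip(['B','H','M','E','F1','F2'],[B,Hh,M,E,F1,F2]): print(n,p.round(1))
d=(E-B)[:2]; d/=np.linalg.norm(d); print('dir',d,'yaw(+y axis)',np.degrees(np.arctan2(-d[1],-d[0])))
for p,n in zip([Hh,M,E,F1/2+F2/2],'HMEF'): print(n,'along',((p-B)[:2]@d).round(1),'perp',np.cross(d,(p-B)[:2]).round(1))
V=np.array(c['view']);print('cam',-V[:3,:3].T@V[:3,3])
E
python3 g.py
```

```text
B [603.4   6.1  68.5]
H [ 619.4 -123.1   64.5]
M [611.9 -69.3  65.5]
E [ 638.8 -292.3   65.5]
F1 [621.5  95.7  84. ]
F2 [563.6  86.1  84. ]
dir [ 0.11786552 -0.99302957] yaw(+y axis) 96.7689314120762
H along 130.2 perp 0.7
M along 75.9 perp -0.4
E along 300.5 perp 0.0
F along -85.5 perp -0.8
cam [ 531.86061561   50.99978925 1403.35991385]g.py:8: DeprecationWarning: Arrays of 2-dimensional vectors are deprecated. Use arrays of 3-dimensional vectors instead. (deprecated in NumPy 2.0)
  for p,n in zip([Hh,M,E,F1/2+F2/2],'HMEF'): print(n,'along',((p-B)[:2]@d).round(1),'perp',np.cross(d,(p-B)[:2]).round(1))
```

apply_moves --pt "4 -4 0 0 0 0.05 1" --pt "4 -4 0 0 0 0.05 1" --pt "4 -4 0 0 0 0.05 1" --pt "4 -4 0 0 0 0.05 1" --pt "4 -4 0 0 0 0.05 1" --pt "4 -4 0 0 0 0.05 1" --pt "4 -4 0 0 0 0.05 1" --pt "4 -4 0 0 0 0.05 1" --pt "3 -5 0 0 0 0.05 0.88" --pt "0 0 0 0 0 0.05 0.88" --force 20

```text
t: 1.4
position: [594.3, 199.7, 255.8]
tool_rot: [[-0.995, -0.096, 0.001], [-0.096, 0.995, -0.004], [-0.0, -0.004, -1.0]]
ft_force: [-0.4, 1.4, -0.4]
gripper_width: 75.1
```

apply_moves --pt "0.1 -4.7 -1 0 0 0.022 0.88" --pt "0.1 -4.7 -3 0 0 0 0.88" --pt "0.1 -4.7 -3.5 0 0 0 0.88" --pt "0 0 -4 0 0 0 0.88" --pt "0 0 0 0 0 0 0.88"

```text
t: 2.02
position: [592.4, 64.8, 138.7]
tool_rot: [[-0.992, -0.124, -0.006], [-0.124, 0.992, -0.001], [0.006, -0.0, -1.0]]
ft_force: [-0.3, -0.0, -0.4]
gripper_width: 75.2
```

Run:
```python
from h import *
s=telemetry.get_obs(); print({k:np.round(s[k],3).tolist() for k in ['position','tool_rot','ft_force','gripper_width']})
a,c=grab('wrist','w1.png'); print(np.round(c['mtx'],1).tolist(),np.round(c['view'],3).tolist())
b,cs=grab('scene','s1.png')
P=[595,60,80]; u,v=proj(cs,P)[0].astype(int); print(u,v)
cr=cv2.resize(b[v-60:v+60,u-80:u+80],(640,480),interpolation=cv2.INTER_CUBIC)
cv2.imwrite('pics/w1s.png',np.hstack([cv2.resize(a,(400,300)),cv2.resize(cr,(400,300))])[:,:,::-1])
```

```text
{'position': [592.373, 64.779, 138.681], 'tool_rot': [[-0.992, -0.124, -0.006], [-0.124, 0.992, -0.001], [0.006, -0.0, -1.0]], 'ft_force': [-0.306, -0.027, -0.36], 'gripper_width': 75.17}
[[311.6, 0.0, 258.3], [0.0, 311.6, 186.0], [0.0, 0.0, 1.0]] [[-0.122, 0.993, -0.0, 7.331], [-0.951, -0.117, -0.286, 573.79], [-0.283, -0.035, 0.958, -97.232], [0.0, 0.0, 0.0, 1.0]]
246 192
```

View pics/w1s.png

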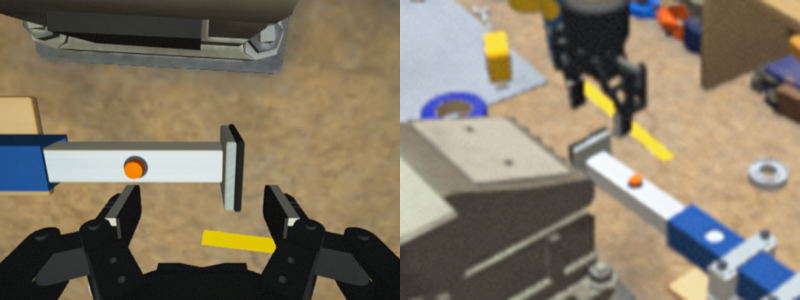

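Run:
```python
from h import *
a=cv2.imread('pics/w1.png'); c=eyes.calibration('wrist')
cv2.imwrite('pics/w1z.png',cv2.resize(a[200:350,100:420],None,fx=2.5,fy=2.5,interpolation=cv2.INTER_CUBIC))
h=cv2.cvtColor(a,cv2.COLOR_BGR2HSV); m=((h[...,0]<15)&(h[...,1]>180)&(h[...,2]>120)); ys,xs=np.nonzero(m); k=(ys>190)&(ys<240)&(xs<220); print(xs[k].mean(),ys[k].mean(),k.sum()); print(ray(c,(xs[k].mean(),ys[k].mean()),68))
# expected tip points, for jaw at y=+-37.5, tool frame
s=telemetry.get_obs();R=np.array(s['tool_rot']);p=np.array(s['position'])
for y in(-37.5,37.5):
  for x in(-11,11):
    for z in (25,17): print(x,y,z,proj(c,p+R@np.array([x,y,z])).round(0))
```

```text
171.22916666666666 214.4375 48
[605.6311461   10.22105883  68.        ]
-11 -37.5 25 [[185. 263.]]
-11 -37.5 17 [[181. 272.]]
11 -37.5 25 [[182. 224.]]
11 -37.5 17 [[178. 231.]]
-11 37.5 25 [[329. 263.]]
-11 37.5 17 [[333. 272.]]
11 37.5 25 [[332. 224.]]
11 37.5 17 [[336. 231.]]
```

View pics/w1z.png

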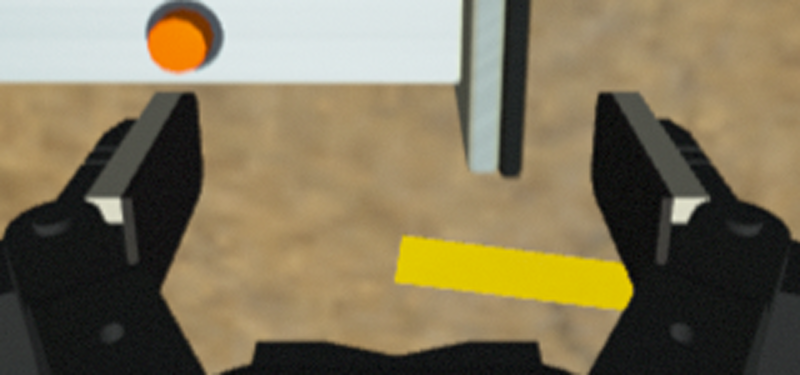

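The wrist view shows the pads (tips about 7 mm thick, inner edges at columns 179 and 339), the button at (171,215) and the foot's rubber face near column 305. I will set the left fingertip over the +y half of the button and the right one just outside the foot.

apply_moves --pt "0.4 -0.3 -1 0 0 0 0.97" --pt "0.3 -0.3 -1 0 0 0 0.97" --pt "0 0 -1.0 0 0 0 0.97" --pt "0 0 -0.8 0 0 0 0.97" --pt "0 0 0 0 0 0 0.97"

```text
t: 2.75
position: [600.9, 59.5, 102.4]
tool_rot: [[-0.992, -0.125, -0.002], [-0.125, 0.992, -0.0], [0.002, 0.0, -1.0]]
ft_force: [0.5, 0.0, -0.1]
gripper_width: 83.0
```

```bash
cat > wr.py <<'E'
from h import *
import sys
s=telemetry.get_obs(); print({k:np.round(s[k],3).tolist() for k in ['t','position','ft_force','gripper_width']})
a,c=grab('wrist',sys.argv[1]+'r.png'); R=np.array(s['tool_rot']);p=np.array(s['position'])
h=cv2.cvtColor(a,cv2.COLOR_RGB2HSV).astype(int); m=((h[...,0]<15)&(h[...,1]>180)&(h[...,2]>120)); n,l,st,ce=cv2.connectedComponentsWithStats(m.astype(np.uint8)); i=1+np.argmax(st[1:,4]); print(ce[i],st[i])
w=ray(c,ce[i],68); print('button',w.round(1),'in tool',(R.T@(w-p)).round(1))
cv2.imwrite('pics/'+sys.argv[1]+'.png',cv2.resize(a[160:340,80:400],None,fx=2.5,fy=2.5,interpolation=cv2.INTER_CUBIC)[:,:,::-1])
E
python3 wr.py w2
```

```text
{'t': 2.75, 'position': [600.941, 59.501, 102.442], 'ft_force': [0.457, 0.008, -0.096], 'gripper_width': 83.046}
[156.65625 217.875  ] [149 215  19  10  32]
button [597.1   5.6  68. ] in tool [ 10.5 -53.   34.5]
```

View pics/w2.png

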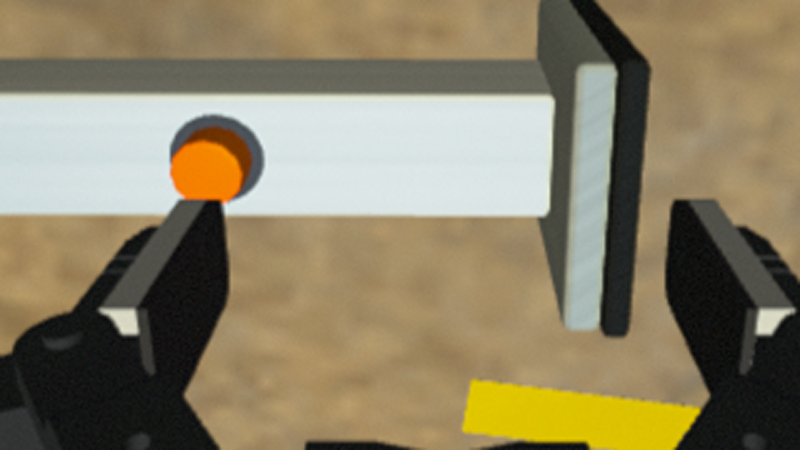

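```bash
cat > px.py <<'E'
from h import *
import sys
c=eyes.calibration('wrist');s=telemetry.get_obs();R=np.array(s['tool_rot']);p=np.array(s['position'])
for x,y,z in [tuple(map(float,q.split(','))) for q in sys.argv[1:]]:
    w=ray(c,(80+x/2.5-.3,160+y/2.5-.3),z); print((x,y,z),w.round(1),'tool',(R.T@(w-p)).round(1))
for z in (8,12,16):print(z,[((proj(c,p+R@np.array([11,yy,z]))[0]-[80,160])*2.5).round(0).tolist() for yy in(-41.5,41.5)])
E
python3 px.py 208,167,69 550,95,60 550,213,60 20,95,60 20,213,60 648,66,84 629,336,84
```

```text
(208.0, 167.0, 69.0) [601.8   9.2  69. ] tool [  5.8 -50.   34. ]
(550.0, 95.0, 60.0) [579.8  80.3  60. ] tool [18.7 23.3 43. ]
(550.0, 213.0, 60.0) [608.1  84.9  60. ] tool [-9.9 24.3 43. ]
(20.0, 95.0, 60.0) [594.1 -34.6  60. ] tool [ 18.9 -92.5  43. ]
(20.0, 213.0, 60.0) [623.  -35.6  60. ] tool [ -9.7 -97.1  43. ]
(648.0, 66.0, 84.0) [564.2  92.9  84. ] tool [32.6 37.7 19. ]
(629.0, 336.0, 84.0) [621.7 100.5  84. ] tool [-25.4  38.1  19. ]
8 [[209.0, 200.0], [675.0, 199.0]]
12 [[216.0, 190.0], [669.0, 189.0]]
16 [[222.0, 180.0], [663.0, 180.0]]
```

apply_moves --pt "-0.5 -0.1 0 0 0 0 0.97" --pt "0 0 -0.5 0 0 0 0.97" --pt "0 0 -0.5 0 0 0 0.97" --pt "0 0 -0.3 0 0 0 0.97" --pt "0 0 -0.3 0 0 0 0.97" --pt "0 0 -0.3 0 0 0 0.97" --pt "0 0 0 0 0 0 0.97"

```text
t: 3.68
position: [596.5, 58.4, 84.1]
tool_rot: [[-0.992, -0.125, -0.0], [-0.125, 0.992, -0.0], [0.0, 0.0, -1.0]]
ft_force: [0.0, 0.5, -0.6]
gripper_width: 82.9
```

apply_moves --pt "0 0 -0.3 0 0 0 0.95" --pt "0 0 -0.3 0 0 0 0.95" --pt "0 0 -0.2 0 0 0 0.95" --pt "0 0 -0.1 0 0 0 0.95" --pt "0 0 0 0 0 0 0.95"

```text
t: 4.3
position: [596.9, 58.5, 75.6]
tool_rot: [[-0.992, -0.125, 0.001], [-0.125, 0.992, 0.0], [-0.001, 0.0, -1.0]]
ft_force: [-1.2, -0.1, 6.3]
gripper_width: 81.1
```

apply_moves --pt "0 0 -0.1 0 0 0 0.95" --pt "0 0 0 0 0 0 0.95"

```text
t: 4.55
position: [596.9, 58.5, 74.7]
tool_rot: [[-0.992, -0.125, 0.001], [-0.125, 0.992, 0.0], [-0.001, 0.0, -1.0]]
ft_force: [-1.0, -0.1, 6.3]
gripper_width: 80.7
```

```bash
python3 wr.py w3
```

```text
{'t': 4.55, 'position': [596.873, 58.465, 74.689], 'ft_force': [-0.965, -0.118, 6.35], 'gripper_width': 80.718}
[139.84615385 250.38461538] [136 249  10   4  13]
button [596.9   5.9  68. ] in tool [  6.6 -52.2   6.7]
```

View pics/w3.png

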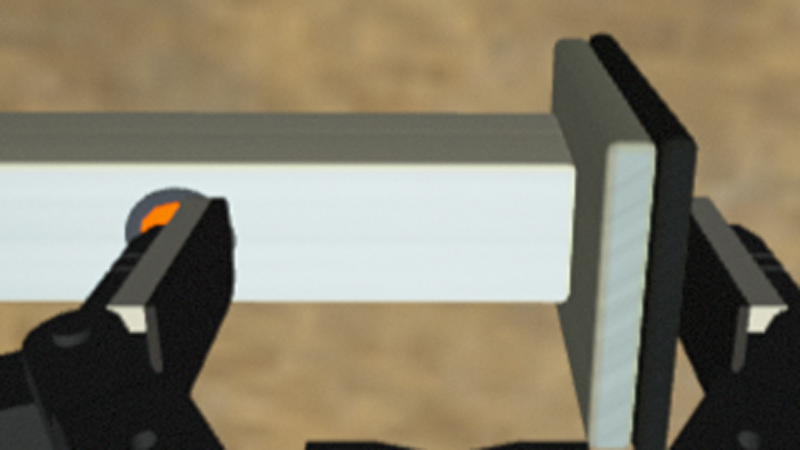

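apply_moves --pt "0 0 -0.1 0 0 0 0.95" --pt "0 0 0 0 0 0 0.95" --pt "0.024 -0.2 0 0 0 0 0.95" --pt "0.036 -0.3 0 0 0 0 0.95" --pt "0.048 -0.4 0 0 0 0 0.95" --pt "0.048 -0.4 0 0 0 0 0.95" --pt "0.048 -0.4 0 0 0 0 0.95" --pt "0.048 -0.4 0 0 0 0 0.95" --pt "0.048 -0.4 0 0 0 0 0.95"

```text
t: 5.72
position: [599.9, 34.1, 73.8]
tool_rot: [[-0.992, -0.125, 0.001], [-0.125, 0.992, 0.001], [-0.001, 0.001, -1.0]]
ft_force: [-1.4, 2.0, 8.2]
gripper_width: 81.3
```

apply_moves --pt "0.048 -0.4 0 0 0 0 0.95" --pt "0.048 -0.4 0 0 0 0 0.95" --pt "0.048 -0.4 0 0 0 0 0.95" --pt "0.048 -0.4 0 0 0 0 0.95" --pt "0.048 -0.4 0 0 0 0 0.95" --pt "0.048 -0.4 0 0 0 0 0.95" --pt "0.048 -0.4 0 0 0 0 0.95" --pt "0.048 -0.4 0 0 0 0 0.95" --pt "0.048 -0.4 0 0 0 0 0.95" --pt "0 0 0 0 0 0 0.95"

```text
t: 6.98
position: [604.4, -2.7, 73.9]
tool_rot: [[-0.992, -0.125, 0.001], [-0.125, 0.992, 0.0], [-0.001, -0.0, -1.0]]
ft_force: [-1.3, -0.1, 6.2]
gripper_width: 80.9
```

```bash
python3 wr.py w4
```

```text
{'t': 6.975, 'position': [604.383, -2.717, 73.854], 'ft_force': [-1.308, -0.065, 6.189], 'gripper_width': 80.934}
[142. 248.] [139 245   7   7  14]
button [602.6 -54.1  68. ] in tool [  8.2 -50.8   5.8]
```

View pics/w4.png

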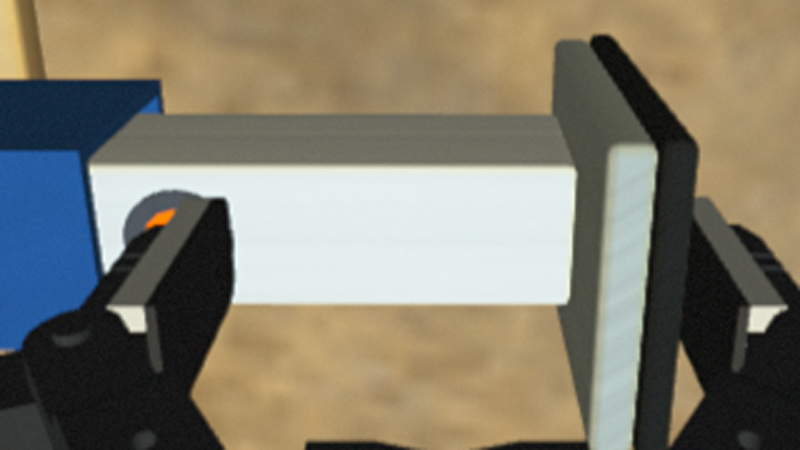

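apply_moves --pt "0 0 -0.1 0 0 0 0.95" --pt "0 0 0 0 0 0 0.95" --pt "0.024 -0.2 0 0 0 0 0.95" --pt "0.024 -0.2 0 0 0 0 0.95" --pt "0.024 -0.2 0 0 0 0 0.95" --pt "0.024 -0.2 0 0 0 0 0.95" --pt "0 0 0 0 0 0 0.95"

```text
t: 7.9
position: [605.4, -10.6, 73.6]
tool_rot: [[-0.992, -0.125, 0.002], [-0.125, 0.992, 0.0], [-0.002, -0.0, -1.0]]
ft_force: [-3.9, 1.2, 14.3]
gripper_width: 81.1
```

apply_moves --pt "0.012 -0.1 0 0 0 0 0.95" --pt "0.012 -0.1 0 0 0 0 0.95" --pt "0.012 -0.1 0 0 0 0 0.95" --pt "0 0 0 0 0 0 0.95"

```text
t: 8.4
position: [605.8, -13.4, 73.6]
tool_rot: [[-0.992, -0.125, 0.002], [-0.125, 0.992, 0.0], [-0.002, 0.0, -1.0]]
ft_force: [-4.1, 0.1, 14.6]
gripper_width: 80.7
```

apply_moves --pt "0.012 -0.1 0 0 0 0 0.95" --pt "0.012 -0.1 0 0 0 0 0.95" --pt "0 0 0 0 0 0 0.95"

```text
t: 8.78
position: [606.0, -15.5, 73.6]
tool_rot: [[-0.992, -0.125, 0.001], [-0.125, 0.992, 0.0], [-0.002, 0.0, -1.0]]
ft_force: [-3.7, 1.6, 14.1]
gripper_width: 81.1
```

```bash
python3 wr.py w5
```

```text
{'t': 8.775, 'position': [605.999, -15.452, 73.572], 'ft_force': [-3.699, 1.607, 14.122], 'gripper_width': 81.132}Traceback (most recent call last):
  File "wr.py", line 5, in <module>
    h=cv2.cvtColor(a,cv2.COLOR_RGB2HSV).astype(int); m=((h[...,0]<15)&(h[...,1]>180)&(h[...,2]>120)); n,l,st,ce=cv2.connectedComponentsWithStats(m.astype(np.uint8)); i=1+np.argmax(st[1:,4]); print(ce[i],st[i])
                                                                                                                                                                          ~~~~~~~~~^^^^^^^^^^
    return _wrapfunc(a, 'argmax', axis=axis, out=out, **kwds)
    return bound(*args, **kwds)
ValueError: attempt to get argmax of an empty sequence
```

```bash
python3 -c "
import cv2
a=cv2.imread('pics/w5r.png');cv2.imwrite('pics/w5.png',cv2.resize(a[200:300,80:240],None,fx=5,fy=5,interpolation=cv2.INTER_CUBIC))"
```

```text
(no output)
```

View pics/w5.png

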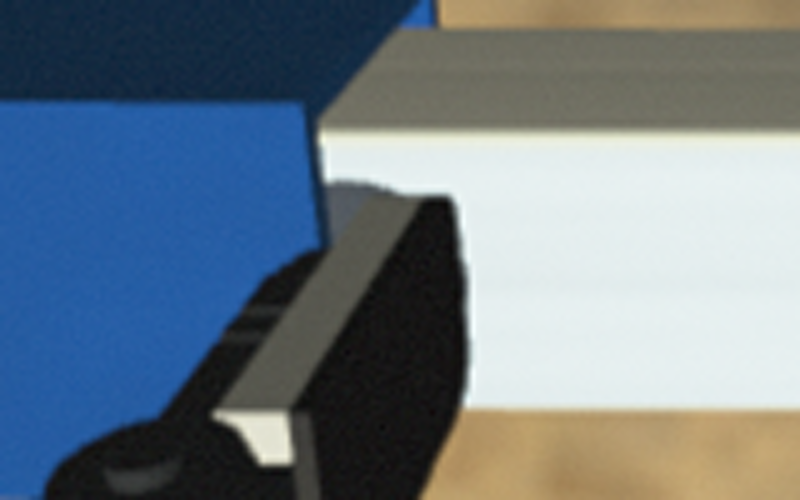

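The blue mouth edge (column ~318 in the crop) now covers the front of the button, and no orange shows. I'll go 2 mm further, then lift.

apply_moves --pt "0.012 -0.1 0 0 0 0 0.95" --pt "0.012 -0.1 0 0 0 0 0.95" --pt "0 0 0 0 0 0 0.95"

```text
t: 9.2
position: [606.2, -17.5, 73.5]
tool_rot: [[-0.992, -0.125, 0.001], [-0.125, 0.992, 0.0], [-0.001, 0.0, -1.0]]
ft_force: [-4.1, 1.5, 15.1]
gripper_width: 81.0
```

apply_moves --pt "0 0 0.3 0 0 0 0.95" --pt "0 0 0.5 0 0 0 0.95" --pt "0 0 0.5 0 0 0 0.95" --pt "0 0 0.1 0 0 0 0.95" --pt "0 0 0 0 0 0 0.95"

```text
t: 9.82
position: [605.6, -17.6, 86.2]
tool_rot: [[-0.992, -0.125, -0.0], [-0.125, 0.992, 0.0], [0.0, 0.0, -1.0]]
ft_force: [-0.2, -0.0, 0.2]
gripper_width: 81.1
```

```bash
sed -i 's/^h=.*$//; s/^w=ray.*$//' wr.py; python3 wr.py w6
```

```text
{'t': 9.825, 'position': [605.634, -17.553, 86.247], 'ft_force': [-0.201, -0.01, 0.218], 'gripper_width': 81.138}
```

View pics/w6.png

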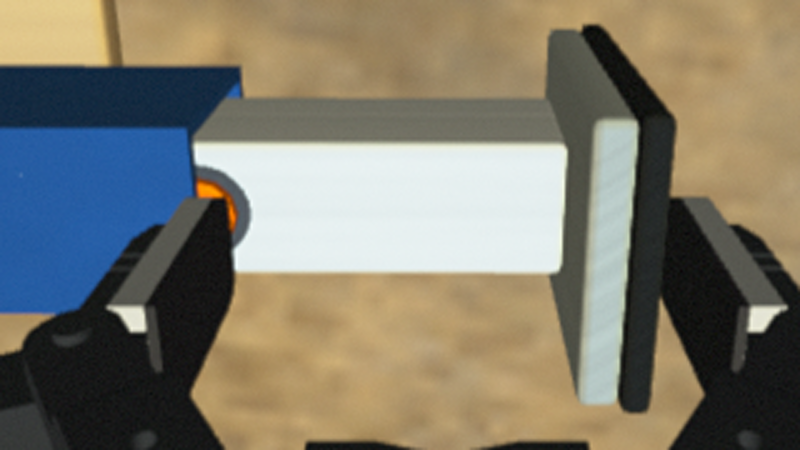

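The button stays down, half under the mouth (orange rim at about (215,195)), and the right finger is close to the foot. Next I measure the gap and the remaining travel.

```bash
python3 px.py 673,120,84 651,411,84 191,170,65.5
```

```text
(673.0, 120.0, 84.0) [572.6  16.6  84. ] tool [28.4 38.   2.2]
(651.0, 411.0, 84.0) [630.   24.5  84. ] tool [-29.4  38.7   2.2]
(191.0, 170.0, 65.5) [600.6 -67.5  65.5] tool [ 11.2 -48.9  20.7]
8 [[209.0, 200.0], [675.0, 199.0]]
12 [[216.0, 190.0], [669.0, 189.0]]
16 [[222.0, 181.0], [663.0, 180.0]]
```

apply_moves --pt "0.024 -0.2 0 0 0 0 0.95" --pt "0.048 -0.4 0 0 0 0 0.95" --pt "0.048 -0.4 0 0 0 0 0.95" --pt "0.048 -0.4 0 0 0 0 0.95" --pt "0.048 -0.4 0 0 0 0 0.95" --pt "0.048 -0.4 0 0 0 0 0.95" --pt "0.048 -0.4 0 0 0 0 0.95" --pt "0.048 -0.4 0 0 0 0 0.95" --pt "0.048 -0.4 0 0 0 0 0.95" --pt "0.048 -0.4 0 0 0 0 0.95"

```text
t: 11.12
position: [610.1, -54.0, 86.1]
tool_rot: [[-0.992, -0.126, -0.001], [-0.126, 0.992, 0.002], [0.0, 0.002, -1.0]]
ft_force: [0.1, 5.4, 0.2]
gripper_width: 80.8
```

apply_moves --pt "0.036 -0.3 0 0 0 0 0.95" --pt "0.036 -0.3 0 0 0 0 0.95" --pt "0.024 -0.2 0 0 0 0 0.95" --pt "0.024 -0.2 0 0 0 0 0.95" --pt "0 0 0 0 0 0 0.95"

```text
t: 11.75
position: [611.4, -64.4, 86.1]
tool_rot: [[-0.992, -0.126, -0.0], [-0.126, 0.992, 0.001], [0.0, 0.002, -1.0]]
ft_force: [-0.5, 5.8, -0.9]
gripper_width: 81.1
```

```bash
python3 wr.py w7
python3 - <<'E'
from h import *
im,c=grab('top','top7.png')
s=telemetry.get_obs(); t=cv2.resize(im[160:230,230:385],None,fx=5,fy=5,interpolation=cv2.INTER_CUBIC)[:,:,::-1]; cv2.imwrite('pics/top7c.png',t)
h=cv2.cvtColor(cv2.imread('pics/w7r.png'),cv2.COLOR_BGR2HSV).astype(int); m=(h[...,0]<18)&(h[...,1]>150)&(h[...,2]>90); ys,xs=np.nonzero(m); k=(ys<330)&(xs<300)&(ys>160); print(k.sum(), xs[k].min() if k.any() else 0, xs[k].max() if k.any() else 0)
E
```

```text
{'t': 11.75, 'position': [611.354, -64.401, 86.083], 'ft_force': [-0.522, 5.828, -0.897], 'gripper_width': 81.091}
39 148 155
```

View pics/w7.png

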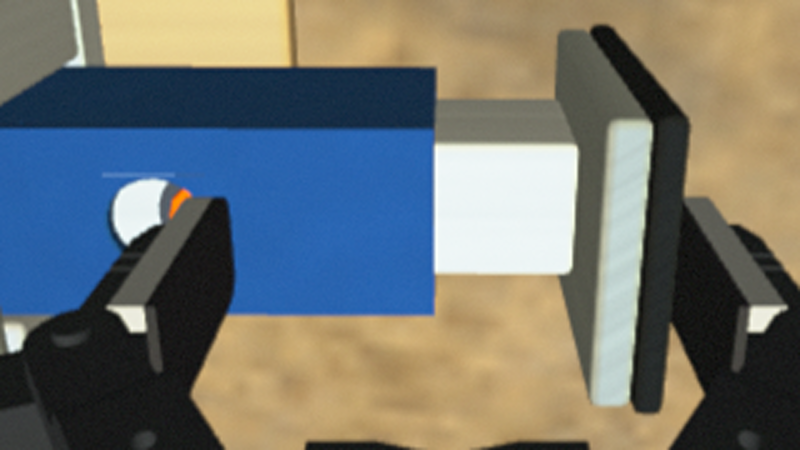

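The button's front edge (column ~168) shows in the hole (left edge ~112), so about 8.5 mm is left.

apply_moves --pt "0.012 -0.1 0 0 0 0 0.95" --pt "0.012 -0.1 0 0 0 0 0.95" --pt "0.012 -0.1 0 0 0 0 0.95" --pt "0.012 -0.1 0 0 0 0 0.95" --pt "0.012 -0.1 0 0 0 0 0.95" --pt "0.012 -0.1 0 0 0 0 0.95"

```text
t: 12.6
position: [612.1, -70.3, 86.1]
tool_rot: [[-0.992, -0.126, -0.0], [-0.126, 0.992, 0.001], [0.0, 0.001, -1.0]]
ft_force: [-0.4, 5.8, -1.1]
gripper_width: 81.4
```

apply_moves --pt "0.006 -0.05 0 0 0 0 0.95" --pt "0.006 -0.05 0 0 0 0 0.95"

```text
t: 12.85
position: [612.2, -72.1, 86.1]
tool_rot: [[-0.992, -0.125, -0.0], [-0.125, 0.992, 0.0], [0.0, 0.001, -1.0]]
ft_force: [1.0, 2.3, -0.9]
gripper_width: 81.3
```

apply_moves --pt "0.006 -0.05 0 0 0 0 0.95" --pt "0.006 -0.05 0 0 0 0 0.95"

```text
t: 13.1
position: [612.4, -73.9, 86.3]
tool_rot: [[-0.992, -0.124, -0.0], [-0.124, 0.992, -0.0], [0.0, -0.0, -1.0]]
ft_force: [-0.3, 1.1, -1.4]
gripper_width: 81.5
```

The push force dropped from 5.8 N to about 1–2 N, which suggests the button has popped. I'll stop and check.

```bash
python3 wr.py w8
python3 - <<'E'
from h import *
im,c=grab('top','top8.png')
h=cv2.cvtColor(cv2.imread('pics/w8r.png'),cv2.COLOR_BGR2HSV).astype(int); m=(h[...,0]<18)&(h[...,1]>150)&(h[...,2]>90); ys,xs=np.nonzero(m); k=(ys<330)&(xs<300)&(ys>160); print(k.sum(), xs[k].min() if k.any() else 0, xs[k].max() if k.any() else 0, ys[k].min(),ys[k].max())
E
```

```text
{'t': 13.1, 'position': [612.398, -73.923, 86.283], 'ft_force': [-0.314, 1.127, -1.388], 'gripper_width': 81.493}
271 144 178 233 259
```

apply_moves --pt "0 0 0 0 0 0 1" --pt "-0.012 0.1 0 0 0 0 1" --pt "0 0 0.5 0 0 0 1" --pt "0 0 2 0 0 0 1" --pt "0 0 4 0 0 0 1" --pt "0 0 4 0 0 0 1" --pt "-0.5 4 1 0 0 0 1" --pt "0 0 0 0 0 0 1"

```text
t: 14.2
position: [607.8, -28.5, 203.0]
tool_rot: [[-0.992, -0.13, 0.002], [-0.13, 0.992, 0.002], [-0.003, 0.002, -1.0]]
ft_force: [-1.0, -0.1, -0.5]
gripper_width: 85.7
```

```bash
python3 wr.py w9
python3 - <<'E'
from h import *
im=cv2.imread('pics/w9r.png'); cv2.imwrite('pics/w9f.png',im[60:360]); c=eyes.calibration('wrist')
u,v=proj(c,[618,-125,68])[0].astype(int); print(u,v)
cr=im[max(v-50,0):v+50,max(u-60,0):u+80]; cv2.imwrite('pics/w9c.png',cv2.resize(cr,None,fx=5,fy=5,interpolation=cv2.INTER_CUBIC))
E
```

```text
{'t': 14.2, 'position': [607.761, -28.485, 203.011], 'ft_force': [-1.004, -0.105, -0.492], 'gripper_width': 85.659}
144 181
```

View pics/w9c.png

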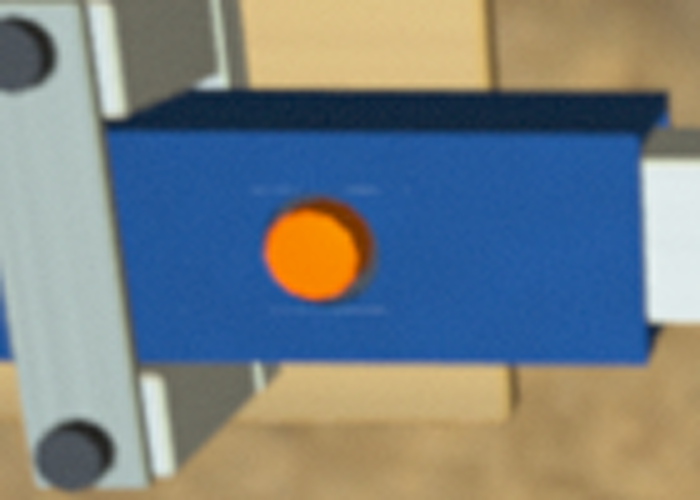

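The last view shows the orange button standing through the hole at about (315,250), its raised side visible. The robot is clear of the leg, so I'm handing in.

```bash
python3 -c "
from workcell import bot
print(bot.close_job())"
```

```text
the job is handed in; nothing more can be done
None
```

The leg is shortened and locked. I pressed the button down with one fingertip while the other finger pushed the foot, which took the button under the blue mouth. I then lifted the fingertip, pushed the foot on about 55 mm, and backed off.

- **Lock:** the push force fell from 5.8 N to about 1 N at the hole. The last wrist picture shows the orange button standing up through the hole with the gripper clear. I did not measure its exact height.
- **Forces:** the largest readings were about 15 N pressing down and 6 N pushing, both well under 30 N. They were read only at the end of each move call, so a brief peak between readings would not show.
- **Time:** the job was handed in at about 14 s.
- **Bystanders:** I did not measure the tape measure, bearing or spark plug again at the end. The arm never worked near them.
- **Disagreement:** the first two estimates of the button's position, from the top and wrist cameras, differed by about 4 to 5 mm. I used a closer wrist view taken just before pressing.

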